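# Load a test carrier and latch the tray

## Robot

A 7-joint arm with a two-finger parallel gripper is mounted at the origin on the work surface. World frame = base frame: x ahead of the robot, y to its left, z up, the work surface at z = 0. Lengths are in m, angles in rad, forces in N, time in s.
With the tool pointing down it reaches from about 0.35 to 0.9 m from the base axis. Payload 8.1 kg.
Tool frame: the origin (TCP) lies at the very end of the fingers, on their centre line; the grasp point (between the pads) lies 19 mm behind it (arm.tcp_to_grasp is the z of the grasp point in the tool frame, in m); z points along the fingers, y is the line along which they close (so a half turn about z gives the same grasp; the last joint's range is limited). The gripper opens to 92 mm and grips with 3 to 60 N. Pads are 19 mm wide; open, the fingers measure 130 mm over their backs; the gripper's body (75 mm by 190 mm) begins 47 mm behind the grasp point.
Start: joints at [-1.423, 0.434, 0.025, 1.573, -0.012, 1.134, -0.075], TCP at [0.155, 0.605, 0.203] pointing down, gripper open.
Joint ranges: [-2.62, 2.62], [-0.44, 2.09], [-1.27, 1.32], [0.08, 2.57], [-1.32, 4.46], [0.12, 2], [-2.74, 2.74]. Speed limits (rad/s): [2.22, 2.22, 3.01, 3.01, 3.14, 3.14, 3.14].

## Interface

Orientations are given as a rotation vector (axis times angle).
In Python, from cell import readout, vision, sign_off, arm gives the robot as it stands. The module is installed in compiled form; this text tells all that it offers.
- The arm moves only by the shell command python3 -m creep 'ROWS' [FORCE]. ROWS is JSON, a list of rows, each a list of 5 numbers: the shift along the tool's x, y, z in units of 4 cm (1.0 is 4 cm), then the turn about the tool's z in units of 4 degrees (1.0 is 4 degrees), then the opening, from 0 (shut) to 1 (fully open). A call has 1 to 12 rows; each row shifts and turns the commanded pose from where the row before left it, along the tool's axes as they then stand; what a row does not reach is not made up. A row lasts 1/8 s, in which the tool goes at most 62.5 mm and 10.7 degrees, less where a joint would pass 70% of its speed; a pose out of reach is approached as far as the arm can. A call with a number of a shift or a turn outside -1 to 1 is refused whole. A call with a gripper value outside its range is refused whole. The fingers move at their own pace and stop on an object; FORCE is the grip in N (left out, the last holds). Time passes only in rows, so rows that do not move let the fingers close. It gives the time, the measured TCP pose, the force, the opening and the grip force at its end, in the units of the state.
- readout.observe(): the state, without advancing time (a new reading comes with each control period).
- vision.get_image(name): name is "side" or "top"; returns a dict with "pixels" (480x640x3 uint8, blue, green, red), "z_map" (480x640 float32, m along the optical axis (not along the pixel's ray), 0 where there is no reading), "camera_matrix" (3x3 intrinsics, pixels), "position" and "rotation" of the camera in the world. Camera axes: x right, y up, looking along -z (the intrinsics and any distortion apply to the point x, -y, -z); pixel columns grow to the right and rows downward; lengths in m; the calibration is good to about 2 mm. A picture is of the moment at which its call begins.
- sign_off(): hands the job in; it is judged then, once.
The state is a dict: "clock": time; "joints": joint angles; "dq": joint speeds; "joint_efforts": joint torques, N m; "position": TCP position; "ee_rot": TCP orientation; "force": force on the tool from outside, world axes, zero at the start; "ft_torque": the same for the moment, N m; "width": opening from 0.0 (shut) to 1.0 (fully open); "gripper_force": force on a finger pad.
Only numpy, scipy, OpenCV 4.12 (cv2) and the standard library are available. Lean on these libraries where they do the work, as an engineer would, in place of code of your own. Each camera call takes 0.05 s, during which the arm holds its last target. There are 200 camera calls.

## Task

Lift the carrier with the blue grip, gently set it flat and fully down into the pocket of the pulled-out dock tray, and let go of it. Then press the tray in by its front plate with the closed fingers until its push-push latch takes, back off, and check that the tray stayed in with the carrier still seated; if it came back out, press again. Never press on the tray with more than about 20 newtons, and leave the yellow carrier, the orange pot and the screwdriver where they are.

Things in the scene. Friction and masses are not known exactly. Their poses are not given: they have to be found in the camera images.
- carrier: Workpiece carrier, 0.15 to 0.3 kg: dark steel plate 72 x 58 x 10 mm (x, y, z), green boards at both ends, upright BLUE grip block in the middle, 32 mm along x, 14 mm along y, 10 to 38 mm above the underside: grip it across y. Origin: centre of the underside, z up. Lies flat on the bench. A half turn about z fits the pocket too.
- dock: Fixed loading dock: aluminium base, two steel guide rails along its x (tops 33 mm above the bench), tray between them, grey latch block 42 mm high at the far end. Origin: on the bench under the middle. x is the pressing direction (into the dock, away from the robot), y left, z up. Reaches 70 mm before (the pulled-out tray 115 mm) and 125 mm behind the origin, 65 mm to either side.
- tray (a joint): How far the tray is in along the dock's x, m. 0: fully out (start). A spring drives it out with 3 N (out) to 7 N (in). Pressed past the latch and let go it stays at 0.041 to 0.059; the depth differs from dock to dock and cannot be seen. The latch takes 5.5 mm deeper than that rest. Pressed less, or pressed once more after latching, the tray comes back to 0 when let go.
- tray_front (a point): Centre of the outer face of the tray's white front plate (124 wide, 40 high, 8 mm thick, 6 to 46 mm above the bench), 26 mm above the bench; moves with the tray, axes as the dock's: press along +x. Pressing takes 3 to 9 N (12 with the fingers rubbing); 6 mm past the latched rest a rubber stop adds 6 N per mm, so 14 to 17 N means pressed far enough.
- pocket (a point): Centre of the pocket's floor in the tray, 15.5 mm above the bench, 55 mm behind the front face; moves with the tray, axes as the dock's. Pocket 75 x 61 mm (x, y), 10 mm deep, rim 25.5 mm above the bench with a 2.5 mm bevel: 1.5 mm of play each side of the carrier. Seated, the carrier's origin lies on this point.
- spare_carrier: Bystander: a carrier of the same shape with a YELLOW grip and black inlays, not to be moved. Origin: centre of the underside.
- parts_pot: Bystander: orange open pot 70 x 70 x 35 mm, origin at the centre of the underside.
- screwdriver: Bystander: red-handled screwdriver 170 mm long, lying along its x, on the right beyond the dock.

How it is judged:
By the outcome, as a careful person would: the job done as asked, in the order asked, and still so for the second after the job is handed in, with the robot touching nothing.
It also fails if it takes over 61 s, if anything falls off the work surface, if the arm or the gripper's body presses on something with over 40 N, if the wrist force passes 120 N, or if a joint passes its speed limit or range.

## Working session

There is one attempt and no reset: what is moved stays moved. The work goes in short steps, Python scripts to look and compute and a shell command to move; the robot and the scene stay as the last step left them, time stands still between calls to the robot, and variables do not carry over. Pictures are saved under pics/ and viewed, at most 10 in all, crops included, and the job is handed in when it is done.

```bash
mkdir -p pics; cat > h.py <<'E'
import numpy as np, cv2, pickle
from cell import readout, vision
def grab(n, tag):
    d=vision.get_image(n); cv2.imwrite(f'pics/{n}_{tag}.png',d['pixels']); pickle.dump(d,open(f'{n}.pkl','wb')); return d
def ray(d,uv):
    K=np.array(d['camera_matrix']);uv=np.atleast_2d(np.float64(uv))
    p=np.c_[(uv[:,0]-K[0,2])/K[0,0],-(uv[:,1]-K[1,2])/K[1,1],-np.ones(len(uv))]
    return np.array(d['position']),p@np.array(d['rotation']).T
def onplane(d,uv,z):
    o,r=ray(d,uv); return o+r*((z-o[2])/r[:,2])[:,None]
def cloud(d):
    v,u=np.mgrid[:480,:640]; o,r=ray(d,np.c_[u.ravel(),v.ravel()])
    return (o+r*d['z_map'].reshape(-1,1)).reshape(480,640,3)
E
python3 - <<'E'
from h import *
for n in('side','top'):
    d=grab(n,'0'); print(n,d['camera_matrix'],d['position'],d['rotation'],[k for k in d])
print(readout.observe())
E
```

```text
side [[466.85578085   0.         316.72972488]
 [  0.         466.85578085 242.42402879]
 [  0.           0.           1.        ]] [0.38811377 0.47555014 0.68004337] [ 0.13816534 -1.01130026 -2.71213681] ['pixels', 'z_map', 'camera_matrix', 'position', 'rotation']
top [[570.11036322   0.         320.31535374]
 [  0.         570.11036322 241.98694585]
 [  0.           0.           1.        ]] [ 0.42692342 -0.05628274  1.01208376] [ 0.12095661 -0.07796701 -1.58913112] ['pixels', 'z_map', 'camera_matrix', 'position', 'rotation']
{'clock': 0.1, 'joints': array([-1.42262587,  0.43513387,  0.0249713 ,  1.57399578, -0.01159405,
        1.13397404, -0.0751106 ]), 'dq': array([ 0.00010774, -0.00257431,  0.0008423 , -0.00175128, -0.00087646,
        0.0009592 , -0.00177341]), 'joint_efforts': array([ 2.95018937e-03, -6.69128823e+01,  9.87962186e-01, -3.15148008e+01,
       -6.04427210e-02,  3.73986026e-02,  4.90365176e-05]), 'position': array([0.15502976, 0.60497623, 0.2027395 ]), 'ee_rot': array([-3.92989986e-01, -3.11687254e+00,  2.14491442e-03]), 'force': array([-0.30600286, -0.52227244,  0.1720504 ]), 'ft_torque': array([ 0.01599222,  0.02185377, -0.02960789]), 'gripper_force': 0.0, 'width': 0.9978671718459854}
```

View pics/top_0.png

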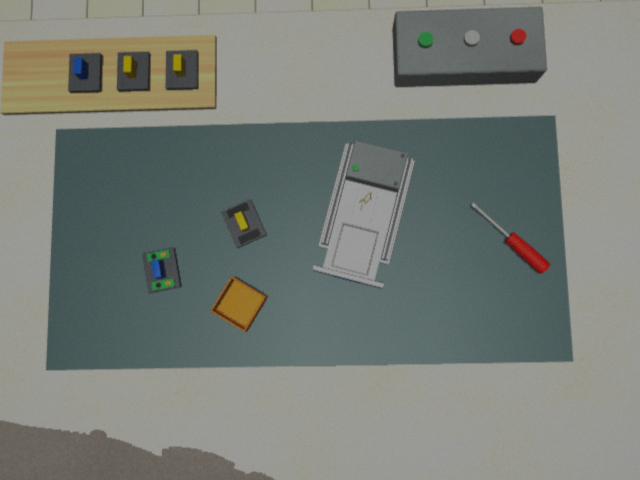

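View pics/side_0.png

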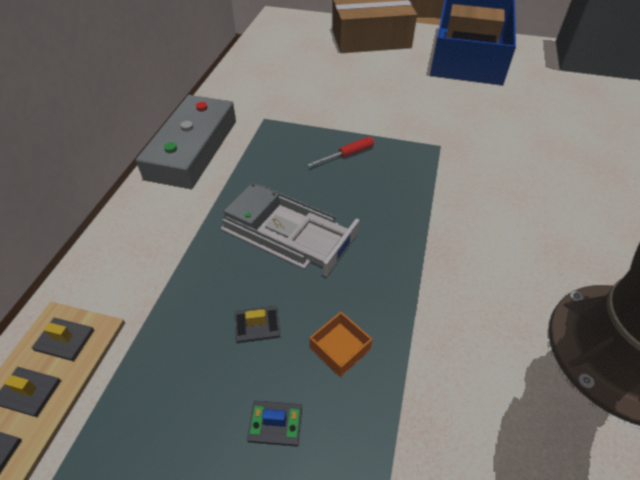

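The top view shows the blue-grip carrier at about (162,270), the pocket at (354,250), the front plate from (315,269) to (383,285), the yellow carrier at (243,223), the pot at (240,303) and the screwdriver at (510,240). In the side view the carrier is at (275,422) and the pocket at (318,240).

```bash
cat >> h.py <<'E'
from scipy.spatial.transform import Rotation as R
_r=ray
def ray(d,uv):
    e=dict(d); r=np.array(d['rotation'])
    if r.shape==(3,): e['rotation']=R.from_rotvec(r).as_matrix()
    return _r(e,uv)
def tri(a,ua,b,ub):
    (o1,r1),(o2,r2)=ray(a,ua),ray(b,ub); r1=r1[0]/np.linalg.norm(r1[0]);r2=r2[0]/np.linalg.norm(r2[0])
    s=np.linalg.lstsq(np.c_[r1,-r2],o2-o1,rcond=None)[0]; p,q=o1+s[0]*r1,o2+s[1]*r2
    return (p+q)/2,np.linalg.norm(p-q)
def biggest(m,box):
    k=np.zeros(m.shape,np.uint8);x0,y0,x1,y1=box;k[y0:y1,x0:x1]=m[y0:y1,x0:x1]
    return max(cv2.findContours(k,cv2.RETR_EXTERNAL,cv2.CHAIN_APPROX_NONE)[0],key=cv2.contourArea)
E
python3 - <<'E'
from h import *
T,S=[pickle.load(open(f'{n}.pkl','rb')) for n in('top','side')]
for nm,d,box,fbox in(('top',T,(135,240,190,300),(300,130,430,300)),('side',S,(235,390,315,455),(210,170,370,285))):
    hsv=cv2.cvtColor(d['pixels'],cv2.COLOR_BGR2HSV); C=cloud(d)
    blue=cv2.inRange(hsv,(105,120,40),(130,255,255))
    c=biggest(blue,box); print(nm,'blue rect',cv2.minAreaRect(c),len(c))
    m=np.zeros((480,640),np.uint8);cv2.drawContours(m,[c],-1,255,-1)
    P=C[m>0];top=P[P[:,2]>np.percentile(P[:,2],80)-.006];print(' grip depth pts z',np.percentile(P[:,2],[5,50,95]).round(4),'top mean',top.mean(0).round(4),len(top))
    x0,y0,x1,y1=box; Q=C[y0:y1,x0:x1].reshape(-1,3);pl=Q[(Q[:,2]>.006)&(Q[:,2]<.016)]
    print(' plate rect',cv2.minAreaRect(np.float32(pl[:,:2]*1000)),pl[:,2].mean())
    x0,y0,x1,y1=fbox; Q=C[y0:y1,x0:x1].reshape(-1,3)
    for lo,hi in((.012,.019),(.022,.029),(.03,.036),(.039,.044),(.0445,.05)):
        q=Q[(Q[:,2]>lo)&(Q[:,2]<hi)]; print('  z',lo,hi,len(q),q.mean(0).round(4),cv2.minAreaRect(np.float32(q[:,:2]*1000)))
    bench=C[300:360,330:420].reshape(-1,3)[:,2] if nm=='top' else C[300:360,150:220].reshape(-1,3)[:,2]; print(' bench',bench.mean(),bench.std())
# enlarged crop
a=cv2.resize(T['pixels'][130:300,300:430],None,fx=3.4,fy=3.4,interpolation=cv2.INTER_CUBIC)
b=cv2.resize(T['pixels'][240:300,130:195],None,fx=5,fy=5,interpolation=cv2.INTER_CUBIC)
o=np.zeros((580,780,3),np.uint8);o[:a.shape[0],:a.shape[1]]=a;o[:b.shape[0],450:450+b.shape[1]]=b
cv2.imwrite('pics/crop.png',o)
E
```

```text
top blue rect ((157.5270233154297, 268.66217041015625), (17.91948890686035, 11.343530654907227), 80.53767395019531) 50
 grip depth pts z [0.0185 0.0367 0.0408] top mean [0.5112 0.2534 0.0378] 144
 plate rect ((509.7263488769531, 254.28256225585938), (85.17781066894531, 108.0176010131836), 79.261962890625) 0.010566315879761508
  z 0.012 0.019 2152 [ 0.5671 -0.0971  0.0157] ((576.1747436523438, -99.18266296386719), (122.36054992675781, 186.8616485595703), 71.8284683227539)
  z 0.022 0.029 1576 [ 0.559  -0.0954  0.0259] ((600.622314453125, -107.30179595947266), (119.86634826660156, 235.3907928466797), 73.9951171875)
  z 0.03 0.036 994 [ 0.6215 -0.1141  0.0323] ((600.9169311523438, -107.23870849609375), (119.70293426513672, 235.84872436523438), 74.2881088256836)
  z 0.039 0.044 1752 [ 0.6785 -0.1298  0.0419] ((603.4527587890625, -106.30216217041016), (119.35668182373047, 240.30770874023438), 74.04035949707031)
  z 0.0445 0.05 461 [ 0.5714 -0.0977  0.046 ] ((600.9635620117188, -107.79106140136719), (122.43254852294922, 235.4700927734375), 74.04883575439453)
 bench 0.005368764498545498 0.0
[... 434 characters left out ...]
 (120.35955810546875, 234.67626953125), 74.17168426513672)
  z 0.022 0.029 1375 [ 0.5801 -0.091   0.0251] ((602.07275390625, -105.91455078125), (123.55839538574219, 240.3065185546875), 74.00418090820312)
  z 0.03 0.036 513 [ 0.6113 -0.0962  0.032 ] ((601.628662109375, -105.41848754882812), (121.89644622802734, 238.44296264648438), 73.69451904296875)
  z 0.039 0.044 1128 [ 0.6574 -0.1188  0.0409] ((602.4112548828125, -104.42115020751953), (123.82283020019531, 239.72755432128906), 74.78729248046875)
  z 0.0445 0.05 70 [ 0.4964 -0.0748  0.0452] ((567.1488037109375, -59.76116943359375), (209.05364990234375, 104.55740356445312), 10.949588775634766)
 bench 0.002675373528882278 0.051364452394793356
```

View pics/crop.png

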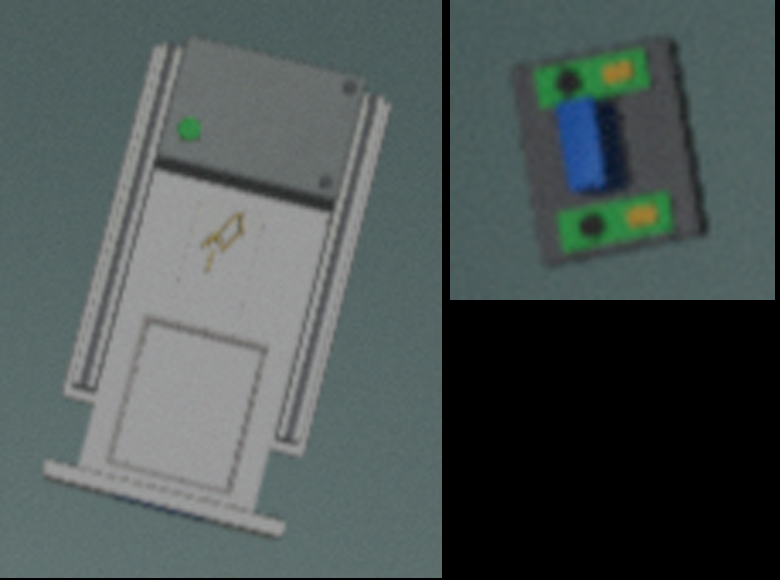

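```bash
python3 - <<'E'
from h import *
T,S=[pickle.load(open(f'{n}.pkl','rb')) for n in('top','side')]
def f(a):return np.round(np.asarray(a)*1000,1)
def quad(c):
    r=c.reshape(-1,2).astype(np.float32); h=cv2.convexHull(r)
    for e in np.linspace(.02,.12,40):
        q=cv2.approxPolyDP(h,e*cv2.arcLength(h,True),True)
        if len(q)==4:return q.reshape(4,2)
def centre(q):
    a=np.linalg.solve(np.c_[q[2]-q[0],q[1]-q[3]],q[1]-q[0]); return q[0]+a[0]*(q[2]-q[0])
out={}
for nm,d,box,cbox in(('top',T,(326,218,384,280),(135,240,190,300)),('side',S,(284,212,352,264),(235,390,315,455))):
    hsv=cv2.cvtColor(d['pixels'],cv2.COLOR_BGR2HSV); C=cloud(d)
    g=cv2.inRange(hsv,(50,110,50),(80,255,255)); k=np.zeros_like(g);x0,y0,x1,y1=cbox;k[y0:y1,x0:x1]=g[y0:y1,x0:x1]
    k=cv2.morphologyEx(k,cv2.MORPH_CLOSE,np.ones((5,5)))
    cs=sorted(cv2.findContours(k,cv2.RETR_EXTERNAL,cv2.CHAIN_APPROX_NONE)[0],key=cv2.contourArea)[-2:]
    b=[np.array(cv2.minAreaRect(c)[0]) for c in cs]; b.sort(key=lambda p:p[0]+p[1] if nm=='side' else -p[1]); out[nm+'b']=b
    w=onplane(d,b,.011); print(nm,'boards',f(w).tolist(),'mid',f(w.mean(0)),'yaw',np.degrees(np.arctan2(*(w[0]-w[1])[[1,0]]))%180,'dist',f(np.linalg.norm(w[0]-w[1])))
    gray=cv2.cvtColor(d['pixels'],cv2.COLOR_BGR2GRAY)
    P=C; lb=cv2.resize(cv2.morphologyEx(gray,cv2.MORPH_BLACKHAT,np.ones((7,7))),None,fx=1,fy=1)
    x0,y0,x1,y1=box; m=(lb>14).astype(np.uint8)*255
    kk=np.zeros_like(m);kk[y0:y1,x0:x1]=m[y0:y1,x0:x1]
    cv2.imwrite(f'pics/m_{nm}.png',cv2.resize(kk[y0-10:y1+10,x0-10:x1+10],None,fx=4,fy=4))
    c=biggest(kk,box); q=quad(c); out[nm+'p']=centre(q)
    w=onplane(d,q,.0245); print(' pocket q',q.tolist(),f(w[:,:2]).tolist(),'sides',f(np.linalg.norm(w-np.roll(w,-1,0),axis=1)),'c',f(onplane(d,[centre(q)],.0245)))
print('pocket tri',[f(x) for x in tri(T,out['topp'],S,out['sidep'])])
for i in(0,1): print('board tri',[f(x) for x in tri(T,out['topb'][i],S,out['sideb'][i])])
a,b=[cv2.imread(f'pics/m_{n}.png') for n in('top','side')]
o=np.zeros((400,800,3),np.uint8);o[:a.shape[0],:a.shape[1]]=a;o[:b.shape[0],400:400+b.shape[1]]=b;cv2.imwrite('pics/m.png',o)
E
```

```text
top boards [[486.2, 250.3, 11.0], [537.0, 259.5, 11.0]] mid [511.6 254.9  11. ] yaw 10.28528668284315 dist 51.6
 pocket q [[343.0, 222.0], [378.0, 231.0], [367.0, 275.0], [331.0, 265.0]] [[587.0, -70.9], [569.7, -131.6], [493.2, -110.2], [511.9, -48.3]] sides [63.1 79.4 64.6 78.4] c [[541.  -90.2  24.5]]
side boards [[536.4, 261.3, 11.0], [485.9, 252.1, 11.0]] mid [511.1 256.7  11. ] yaw 10.343013490760349 dist 51.3
 pocket q [[292.0, 240.0], [308.0, 219.0], [343.0, 233.0], [341.0, 237.0]] [[583.7, -66.9], [569.5, -126.7], [495.6, -108.3], [496.9, -97.5]] sides [61.5 76.2 10.9 92. ] c [[ 508.6 -102.2   24.5]]
pocket tri [array([522.9, -91. ,  37.6]), np.float64(33.1)]
board tri [array([510.7, 256.9,  13.6]), np.float64(50.8)]
board tri [array([510.6, 254.8,  18.3]), np.float64(51.0)]
```

View pics/m.png

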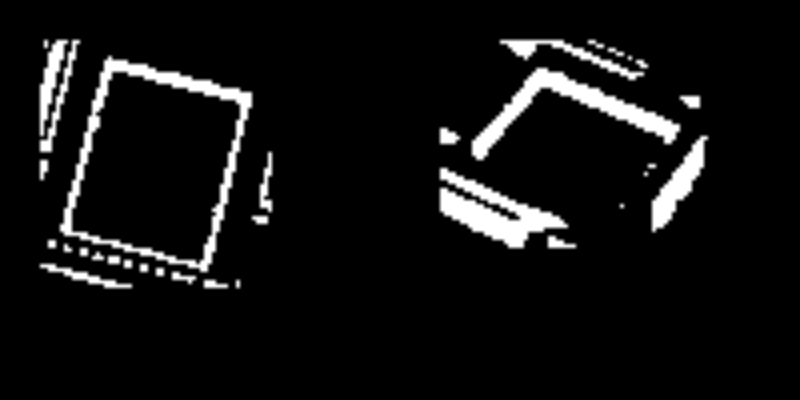

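The top mask gives the whole pocket outline (the quad centre lies at about (355,248)). The side mask only shows its two far edges, with the corner at (308,219). I'll redo the height check with that corner and the boards paired correctly.

```bash
cat >> h.py <<'E'
def delta(target,yaw):
    """print the remaining move in tool units to put the TCP at target with tool x along yaw (deg, mod 180)"""
    s=readout.observe(); M=R.from_rotvec(s['ee_rot']).as_matrix(); t=M.T@(np.array(target)-s['position'])/.04
    cur=np.degrees(np.arctan2(M[1,0],M[0,0])); dy=(yaw-cur+90)%180-90
    print('tcp',s['position'].round(4),'z',M[:,2].round(4),'x yaw',cur.round(2),'shift units',t.round(3),'turn units',round(-dy/4,3),'F',s['force'].round(2),'w',round(s['width'],3),'t',s['clock'])
E
python3 - <<'E'
from h import *
T,S=[pickle.load(open(f'{n}.pkl','rb')) for n in('top','side')]
f=lambda p:(np.round(p[0]*1000,1),round(p[1]*1000,1))
print(f(tri(T,[378,231],S,[308,219])),f(tri(T,[343,222],S,[292,240])))
px={}
for nm,d,cbox in(('top',T,(135,240,190,300)),('side',S,(235,390,315,455))):
    g=cv2.inRange(cv2.cvtColor(d['pixels'],cv2.COLOR_BGR2HSV),(50,110,50),(80,255,255))
    k=np.zeros_like(g);x0,y0,x1,y1=cbox;k[y0:y1,x0:x1]=g[y0:y1,x0:x1];k=cv2.morphologyEx(k,cv2.MORPH_CLOSE,np.ones((5,5)))
    cs=sorted(cv2.findContours(k,cv2.RETR_EXTERNAL,cv2.CHAIN_APPROX_NONE)[0],key=cv2.contourArea)[-2:]
    b=[cv2.minAreaRect(c)[0] for c in cs]; b.sort(key=lambda p:onplane(d,[p],.011)[0,0]); px[nm]=b
for i in(0,1):print(f(tri(T,px['top'][i],S,px['side'][i])))
delta([.5112,.2555,.014],10.3)
delta([.5112,.2555,.12],10.3)
E
```

```text
(array([ 570.8, -132. ,   18.8]), np.float64(0.5)) (array([586.6, -71.2,  19.2]), np.float64(2.6))
(array([486.3, 251.1,   8.3]), np.float64(0.1))
(array([537.2, 260.4,   8.2]), np.float64(0.3))
tcp [0.155  0.605  0.2027] z [-2.0e-04 -1.3e-03 -1.0e+00] x yaw 165.63 shift units [-10.794  -6.247   4.728] turn units -6.168 F [-0.31 -0.52  0.17] w 0.998 t 0.1
tcp [0.155  0.605  0.2027] z [-2.0e-04 -1.3e-03 -1.0e+00] x yaw 165.63 shift units [-10.794  -6.25    2.078] turn units -6.168 F [-0.31 -0.52  0.17] w 0.998 t 0.1
```

```bash
python3 -m creep '[[-0.5,-0.3,0.1,0,0.6],[-1,-0.57,0.2,0,0.6],[-1,-0.58,0.2,0,0.6],[-1,-0.58,0.2,0,0.6],[-1,-0.58,0.2,0,0.6],[-1,-0.58,0.2,0,0.6],[-1,-0.58,0.2,0,0.6],[-1,-0.58,0.2,0,0.6],[-1,-0.58,0.2,0,0.6],[-1,-0.58,0.2,0,0.6],[-0.8,-0.46,0.1,0,0.6],[-0.49,-0.29,0.1,0,0.6]]' 20
python3 -m creep '[[0,0,0,-1,0.6],[0,0,0,-1,0.6],[0,0,0,-1,0.6],[0,0,0,-1,0.6],[0,0,0,-1,0.6],[0,0,0,-1,0.6],[0,0,0,-0.17,0.6],[0,0,0,0,0.6],[0,0,0,0,0.6]]'
python3 -c "
from h import *
delta([.5115,.2555,.014],10.3)"
```

```text
clock: 1.6
position: [0.5125, 0.2518, 0.119]
ee_rot: [0.399, 3.116, -0.002]
force: [-0.3, -0.0, -0.2]
width: 0.598
gripper_force: 0.0
clock: 2.72
position: [0.511, 0.2554, 0.1194]
ee_rot: [0.28, -3.129, 0.0]
force: [-0.5, -1.3, -0.6]
width: 0.604
gripper_force: 0.0
tcp [0.511  0.2554 0.1194] z [-0.e+00 -1.e-04 -1.e+00] x yaw -169.76 shift units [-0.012 -0.     2.635] turn units -0.015 F [-0.52 -1.26 -0.6 ] w 0.604 t 2.725
```

```bash
python3 -m creep '[[0,0,0.5,0,0.6],[0,0,0.6,0,0.6],[0,0,0.6,0,0.6],[0,0,0.4,0,0.6],[0,0,0.3,0,0.6],[0,0,0.2,0,0.6],[0,0,0,0,0.6],[0,0,0,0,0.6]]'
python3 - <<'E'
from h import *
delta([.5115,.2555,.014],10.3)
a=grab('top','1')['pixels'][225:325,110:230];b=grab('side','1')['pixels'][360:460,215:335]
cv2.imwrite('pics/c1.png',cv2.resize(np.hstack([a,b]),None,fx=3.3,fy=3.3))
E
```

```text
clock: 3.72
position: [0.5114, 0.2559, 0.0159]
ee_rot: [-0.282, 3.128, 0.001]
force: [-0.0, 0.3, -0.1]
width: 0.599
gripper_force: 0.0
tcp [0.5114 0.2559 0.0159] z [ 7.e-04  5.e-04 -1.e+00] x yaw -169.7 shift units [ 0.    -0.011  0.049] turn units 0.0 F [-0.04  0.32 -0.08] w 0.599 t 3.725
```

View pics/c1.png

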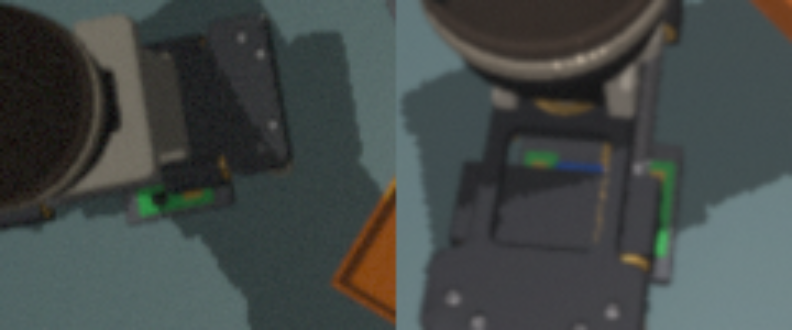

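The fingers straddle the blue grip, with a green board visible at each end. I'll close and lift.

```bash
python3 -m creep '[[0,0,0,0,0.3],[0,0,0,0,0.15],[0,0,0,0,0],[0,0,0,0,0],[0,0,0,0,0],[0,0,0,0,0],[0,0,0,0,0]]' 25
python3 -m creep '[[0,0,-0.2,0,0],[0,0,-0.6,0,0],[0,0,-0.8,0,0],[0,0,-0.9,0,0],[0,0,-0.5,0,0],[0,0,-0.2,0,0],[0,0,0,0,0],[0,0,0,0,0]]'
python3 - <<'E'
from h import *
delta([.541,-.0895,.15],-16)
E
```

```text
clock: 4.7
position: [0.5111, 0.2558, 0.0155]
ee_rot: [-0.282, 3.129, 0.0]
force: [-0.4, -0.5, -0.2]
width: 0.002
gripper_force: 0.0
clock: 5.7
position: [0.5105, 0.2554, 0.1425]
ee_rot: [0.282, -3.127, 0.001]
force: [0.3, -0.7, 0.2]
width: 0.006
gripper_force: 0.0
tcp [0.5105 0.2554 0.1425] z [-1.4e-03 -9.0e-04 -1.0e+00] x yaw -169.69 shift units [ 0.792 -8.62  -0.182] turn units 6.577 F [ 0.28 -0.68  0.24] w 0.006 t 5.7
```

The gripper shut on nothing, so I need a look.

```bash
python3 - <<'E'
from h import *
a=grab('top','2')['pixels'][200:340,90:250];b=grab('side','2')['pixels'][300:480,190:350]
b=cv2.resize(b,(160,180))[:,:];a=np.vstack([a,np.zeros((40,160,3),np.uint8)])
cv2.imwrite('pics/c2.png',cv2.resize(np.hstack([a,b]),None,fx=2.5,fy=2.5))
E
```

```text
(no output)
```

View pics/c2.png

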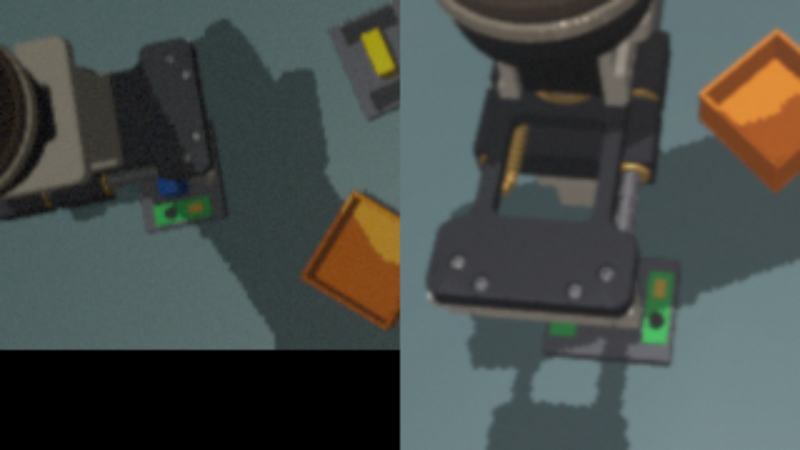

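```bash
cat >> h.py <<'E'
def proj(d,P):
    P=np.atleast_2d(P); c=(P-np.array(d['position']))@R.from_rotvec(d['rotation']).as_matrix(); K=d['camera_matrix']
    return np.c_[K[0][0]*c[:,0]/-c[:,2]+K[0][2],-K[1][1]*c[:,1]/-c[:,2]+K[1][2]]
E
python3 - <<'E'
from h import *
s=readout.observe();M=R.from_rotvec(s['ee_rot']).as_matrix();p=s['position']
out=[]
for n in('top','side'):
    d=pickle.load(open(f'{n}.pkl','rb')); im=cv2.resize(d['pixels'],None,fx=3,fy=3)
    pts=p+np.array([[0,0,0],[0,0,-.066],[0,.03,0],[.03,0,0]])@M.T
    uv=(proj(d,pts)*3).astype(int)
    for q,c in zip(uv[1:],((255,0,255),(0,255,255),(0,0,255))): cv2.line(im,tuple(map(int,uv[0])),tuple(map(int,q)),c,1)
    x,y=uv[0];out.append(im[max(0,y-200):,max(0,x-200):][:400,:400]);print(n,uv[0]/3)
    C=cloud(d); near=C[(np.hypot(C[...,0]-p[0],C[...,1]-p[1])<.15)&(C[...,2]>.045)&(C[...,2]<.35)]
    for lo in np.arange(.05,.3,.025):
        q=near[(near[:,2]>lo)&(near[:,2]<lo+.025)]; 
        if len(q)>20: print(round(lo,3),len(q),q.min(0).round(3),q.max(0).round(3))
o=np.zeros((400,800,3),np.uint8)
for i,a in enumerate(out):o[:a.shape[0],400*i:400*i+a.shape[1]]=a
cv2.imwrite('pics/ax.png',o)
E
```

```text
top [133.66666667 263.33333333]
0.225 346 [0.459 0.163 0.23 ] [0.551 0.332 0.25 ]
0.25 1895 [0.458 0.155 0.25 ] [0.563 0.335 0.275]
0.275 796 [0.46  0.156 0.275] [0.561 0.328 0.3  ]
side [267.66666667 380.66666667]
0.175 104 [0.501 0.272 0.176] [0.518 0.276 0.2  ]
0.225 1017 [0.459 0.165 0.225] [0.547 0.348 0.25 ]
0.25 6022 [0.458 0.158 0.25 ] [0.547 0.355 0.275]
0.275 630 [0.481 0.242 0.275] [0.532 0.277 0.3  ]
```

View pics/ax.png

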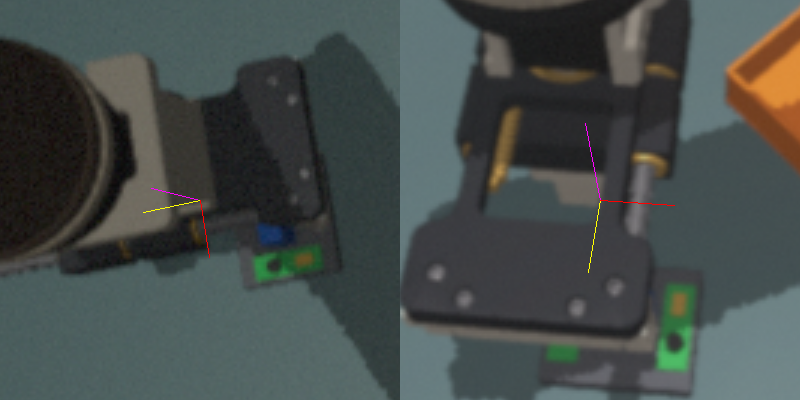

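```bash
python3 - <<'E'
from h import *
s=readout.observe();p=s['position'];print(p)
for n in('top','side'):
    d=pickle.load(open(f'{n}.pkl','rb'));C=cloud(d)
    if n=='side':
        m=(abs(C[...,0]-p[0])<.03)&(abs(C[...,1]-p[1])<.06)&(C[...,2]>.045)&(C[...,2]<.235)
        for lo in np.arange(.05,.24,.01):
            q=m&(C[...,2]>lo)&(C[...,2]<lo+.01)
            if q.sum():v,u=np.nonzero(q);print(lo.round(3),q.sum(),C[q].min(0).round(3),C[q].max(0).round(3),'uv',u.min(),u.max(),v.min(),v.max())
        v,u=np.mgrid[362:392:4,245:285:5]; print(np.c_[u.ravel(),v.ravel(),(C[v,u].reshape(-1,3)*1000).round(),d['pixels'][v,u].reshape(-1,3)].astype(int).tolist())
    g=cv2.inRange(cv2.cvtColor(d['pixels'],cv2.COLOR_BGR2HSV),(50,110,50),(80,255,255))
    box=(135,275,190,300) if n=='top' else (280,390,315,455); c=biggest(cv2.morphologyEx(g,cv2.MORPH_CLOSE,np.ones((5,5))),box)
    e=cv2.minAreaRect(c);print(n,e,onplane(d,[e[0]],.011).round(4))
E
```

```text
[0.51050999 0.25546063 0.14246077]
top ((162.5576934814453, 283.7884826660156), (8.040761947631836, 22.35723876953125), 78.69007110595703) [[0.4861 0.2503 0.011 ]]
0.17 12 [0.504 0.272 0.176] [0.518 0.274 0.18 ] uv 254 266 381 382
0.18 47 [0.502 0.272 0.18 ] [0.517 0.276 0.19 ] uv 253 267 378 381
0.19 45 [0.501 0.272 0.19 ] [0.517 0.276 0.2  ] uv 252 267 374 378
0.22 47 [0.493 0.283 0.225] [0.518 0.288 0.23 ] uv 244 268 371 375
0.23 57 [0.493 0.283 0.23 ] [0.539 0.292 0.235] uv 222 268 368 373
[[245, 362, 514, 288, 252, 37, 34, 35], [250, 362, 509, 287, 253, 37, 35, 35], [255, 362, 504, 286, 254, 39, 37, 37], [260, 362, 499, 284, 253, 40, 39, 38], [265, 362, 494, 283, 254, 42, 40, 40], [270, 362, 485, 290, 273, 55, 53, 52], [275, 362, 480, 289, 272, 65, 60, 61], [280, 362, 480, 280, 254, 62, 57, 57], [245, 366, 515, 287, 242, 34, 34, 32], [250, 366, 510, 287, 243, 36, 33, 34], [255, 366, 505, 285, 243, 36, 34, 32], [260, 366, 500, 285, 245, 36, 35, 35], [265, 366, 495, 284, 246, 34, 33, 33], [270, 366, 484, 294, 272, 58, 54, 54], [275, 366, 479, 293, 272, 64, 61, 59], [280, 366, 479,
[... 1339 characters left out ...]
 212, 0, 78, 77, 64], [255, 386, 559, 210, -1, 79, 77, 64], [260, 386, 552, 208, 0, 78, 76, 63], [265, 386, 544, 206, 0, 78, 75, 64], [270, 386, 477, 313, 273, 65, 61, 60], [275, 386, 475, 308, 262, 53, 51, 52], [280, 386, 474, 300, 246, 113, 111, 112], [245, 390, 498, 323, 273, 65, 62, 61], [250, 390, 494, 321, 273, 65, 61, 61], [255, 390, 489, 320, 273, 64, 61, 61], [260, 390, 485, 319, 273, 66, 62, 63], [265, 390, 481, 317, 271, 66, 60, 61], [270, 390, 476, 316, 272, 65, 61, 60], [275, 390, 472, 315, 271, 59, 57, 56], [280, 390, 472, 304, 247, 107, 104, 106]]
side ((292.60772705078125, 422.6385192871094), (9.798744201660156, 28.155881881713867), 7.125016689300537) [[0.486  0.2521 0.011 ]]
```

The depth shows the finger's back ending at about z = 0.176 while the reported TCP is at 0.1425. I'll open the fingers here and measure where they end, using the far finger's inner face.

```bash
python3 -m creep '[[0,0,0,0,1],[0,0,0,0,1],[0,0,0,0,1],[0,0,0,0,1],[0,0,0,0,1]]'
python3 - <<'E'
from h import *
s=readout.observe();p=s['position'];M=R.from_rotvec(s['ee_rot']).as_matrix();print(p,s['width'])
for n in('top','side'):
    d=grab(n,'3');C=cloud(d); L=(C-p)@M   # tool frame
    m=(abs(L[...,0])<.03)&(abs(L[...,1])<.08)&(L[...,2]>-.1)&(L[...,2]<.03)&(d['z_map']>0)
    print(n)
    for lo in np.arange(-.1,.03,.01):
        for sg in(-1,1):
            q=m&(L[...,2]>=lo)&(L[...,2]<lo+.01)&(L[...,1]*sg>0)
            if q.sum()>3:v,u=np.nonzero(q);print(lo.round(3),sg,q.sum(),(L[q].min(0)*1000).round(),(L[q].max(0)*1000).round(),'uv',u.min(),u.max(),v.min(),v.max())
a=cv2.imread('pics/side_3.png')[300:480,180:360];b=cv2.imread('pics/top_3.png')[180:360,60:240]
cv2.imwrite('pics/c3.png',cv2.resize(np.hstack([a,b]),None,fx=2.2,fy=2.2,interpolation=cv2.INTER_CUBIC))
E
```

```text
clock: 6.42
position: [0.5111, 0.2558, 0.1435]
ee_rot: [-0.282, 3.129, 0.0]
force: [-0.3, 0.7, -0.4]
width: 0.502
gripper_force: 0.0
[0.51108241 0.25575037 0.14346819] 0.5024188429612307
top
side
-0.03 -1 16 [ -9. -25. -27.] [  1. -24. -22.] uv 261 269 351 353
```

View pics/c3.png

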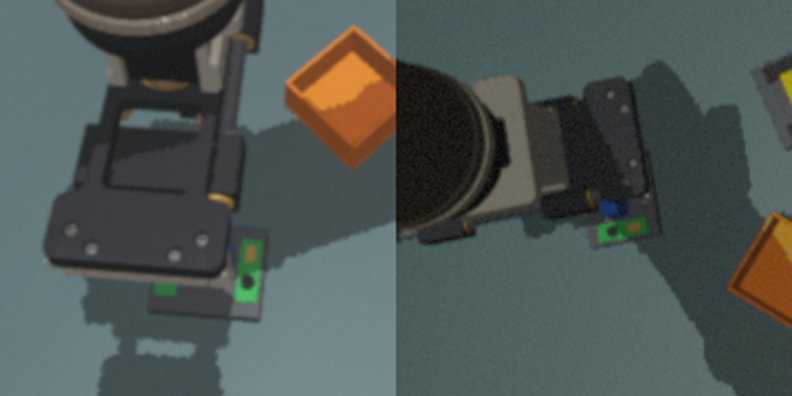

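The picture shows the open fingers hidden under the gripper body (side crop around (150,230)), so the finger ends stay unseen. I'll go back down and feel for the plate in small steps.

```bash
python3 -m creep '[[0,0,0.4,0,0.6],[0,0,0.8,0,0.6],[0,0,0.9,0,0.6],[0,0,0.6,0,0.6],[0,0,0.4,0,0.6],[0,0,0.1,0,0.6],[0,0,0,0,0.6],[0,0,0,0,0.6]]'
python3 - <<'E'
from h import *
delta([.5115,.2555,.014],10.3)
d=grab('side','4');C=cloud(d);s=readout.observe();M=R.from_rotvec(s['ee_rot']).as_matrix();L=(C-s['position'])@M
for y in range(395,425,3): print(y,[tuple((L[y,u]*1000).round().astype(int)) for u in range(262,290,4)])
E
python3 -m creep '[[0,0,0.05,0,0.6],[0,0,0,0,0.6]]'
python3 -m creep '[[0,0,0.05,0,0.6],[0,0,0,0,0.6]]'
```

```text
clock: 7.52
position: [0.5117, 0.2561, 0.0163]
ee_rot: [-0.282, 3.127, 0.001]
force: [0.2, 0.9, -0.3]
width: 0.601
gripper_force: 0.0
tcp [0.5117 0.2561 0.0163] z [ 1.4e-03  9.0e-04 -1.0e+00] x yaw -169.69 shift units [ 0.008 -0.014  0.057] turn units 0.001 F [ 0.18  0.93 -0.29] w 0.601 t 7.525
395 [(np.int64(-3), np.int64(19), np.int64(-129)), (np.int64(2), np.int64(20), np.int64(-131)), (np.int64(7), np.int64(19), np.int64(-131)), (np.int64(11), np.int64(18), np.int64(-129)), (np.int64(16), np.int64(17), np.int64(-129)), (np.int64(21), np.int64(18), np.int64(-130)), (np.int64(26), np.int64(17), np.int64(-130))]
398 [(np.int64(-2), np.int64(23), np.int64(-130)), (np.int64(3), np.int64(23), np.int64(-131)), (np.int64(7), np.int64(23), np.int64(-131)), (np.int64(12), np.int64(23), np.int64(-132)), (np.int64(17), np.int64(22), np.int64(-130)), (np.int64(21), np.int64(21), np.int64(-129)), (np.int64(26), np.int64(20), np.int64(-128))]
401 [(np.int64(-3), np.int64(24), np.int64(-123)), (np.int64(2), np.int64(23), np.int64(-122)), (np.int64(7), np.int64(24), np.int64(-125)), (np.int64(12)
[... 2003 characters left out ...]
, np.int64(-132)), (np.int64(24), np.int64(45), np.int64(-128)), (np.int64(27), np.int64(38), np.int64(-111))]
422 [(np.int64(0), np.int64(44), np.int64(-110)), (np.int64(4), np.int64(44), np.int64(-112)), (np.int64(9), np.int64(44), np.int64(-111)), (np.int64(14), np.int64(43), np.int64(-111)), (np.int64(21), np.int64(50), np.int64(-131)), (np.int64(25), np.int64(49), np.int64(-131)), (np.int64(28), np.int64(43), np.int64(-113))]
clock: 7.82
position: [0.5111, 0.2558, 0.0136]
ee_rot: [-0.282, 3.129, 0.0]
force: [-0.0, -0.3, 0.7]
width: 0.598
gripper_force: 0.0
clock: 8.07
position: [0.5109, 0.2557, 0.0112]
ee_rot: [0.282, -3.129, 0.0]
force: [-0.6, -0.3, 0.3]
width: 0.598
gripper_force: 0.0
```

```bash
for i in 1 2; do python3 -m creep '[[0,0,0.05,0,0.6],[0,0,0,0,0.6]]' | egrep 'position|force:'; done
```

```text
position: [0.5109, 0.2557, 0.0093]
force: [-0.3, -0.1, 0.1]
gripper_force: 0.0
position: [0.511, 0.2557, 0.0073]
force: [0.5, -0.3, -0.2]
gripper_force: 0.0
```

```bash
python3 -m creep '[[0,0,-0.2,0,0.6],[0,0,0,0,0.4],[0,0,0,0,0.4],[0,0,0,0,0.4]]' | egrep 'posi|force:|width'; for i in 1 2 3 4; do python3 -m creep '[[0,0,0.08,0,0.4],[0,0,0,0,0.4]]' | egrep 'position|force:|clock'; done
```

```text
position: [0.511, 0.2557, 0.0154]
force: [0.7, 0.3, 0.3]
width: 0.406
gripper_force: 0.0
clock: 9.32
position: [0.5108, 0.2556, 0.0118]
force: [0.3, -0.3, 0.1]
gripper_force: 0.0
clock: 9.57
position: [0.5108, 0.2556, 0.0087]
force: [0.1, 0.6, 0.8]
gripper_force: 0.0
clock: 9.82
position: [0.5109, 0.2557, 0.0056]
force: [-0.6, -0.8, 0.6]
gripper_force: 0.0
clock: 10.07
position: [0.5109, 0.2557, 0.0024]
force: [-0.1, 0.1, 0.7]
gripper_force: 0.0
```

The reported z is plainly lower than the real finger ends, since the fingers should already be touching the plate. I'll keep going down until I feel contact, which will calibrate the tool length.

```bash
for i in 1 2 3 4; do python3 -m creep '[[0,0,0.08,0,0.4],[0,0,0,0,0.4]]' | egrep 'position|force:|clock'; done
```

```text
clock: 10.32
position: [0.5109, 0.2556, -0.0008]
force: [-0.3, 0.3, 0.2]
gripper_force: 0.0
clock: 10.58
position: [0.5109, 0.2556, -0.004]
force: [0.6, 0.0, 0.6]
gripper_force: 0.0
clock: 10.82
position: [0.5109, 0.2557, -0.0072]
force: [-0.1, -0.1, -0.9]
gripper_force: 0.0
clock: 11.08
position: [0.5109, 0.2557, -0.0104]
force: [0.1, -0.1, -0.8]
gripper_force: 0.0
```

```bash
python3 -c "
from cell import arm
print([ (k,getattr(arm,k)) for k in dir(arm) if not k.startswith('_')])"
```

```text
[('PlanningError', <class 'cell.PlanningError'>), ('tcp_to_grasp', -0.0188)]
```

```bash
python3 -m creep '[[0,0,0.1,0,0.4],[0,0,0.05,0,0.4],[0,0,0,0,0.4]]' | egrep 'position|force:|clock'; for i in 1 2 3 ; do python3 -m creep '[[0,0,0.04,0,0.4],[0,0,0,0,0.4]]' | egrep 'position|force:|clock'; done
```

```text
clock: 11.45
position: [0.5114, 0.256, -0.0132]
force: [-10.0, -4.8, 38.8]
gripper_force: 19.7
clock: 11.7
position: [0.5115, 0.256, -0.0134]
force: [-15.1, -8.7, 57.8]
gripper_force: 29.1
clock: 11.95
position: [0.5116, 0.256, -0.0135]
force: [-21.9, -11.3, 77.7]
gripper_force: 38.6
clock: 12.2
position: [0.5116, 0.256, -0.0137]
force: [-25.8, -13.3, 96.3]
gripper_force: 48.2
```

Contact came at a reported z of about -0.013, so the real finger ends sit about 23 mm above the reported TCP. I'm backing off now.

```bash
python3 -m creep '[[0,0,-0.3,0,0.4],[0,0,0,0,0.4],[0,0,0,0,0.4]]'
```

```text
clock: 12.58
position: [0.5108, 0.2556, -0.0096]
ee_rot: [0.282, -3.128, 0.0]
force: [0.2, 0.4, -1.0]
width: 0.399
gripper_force: 0.0
```

```bash
python3 -m creep '[[0,0,0,0,0.2],[0,0,0,0,0.1],[0,0,0,0,0],[0,0,0,0,0],[0,0,0,0,0],[0,0,0,0,0],[0,0,0,0,0]]' 25
python3 -m creep '[[0,0,-0.1,0,0],[0,0,-0.4,0,0],[0,0,-0.6,0,0],[0,0,-0.7,0,0],[0,0,-0.5,0,0],[0,0,-0.2,0,0],[0,0,0,0,0],[0,0,0,0,0]]'
```

```text
clock: 13.45
position: [0.511, 0.2558, -0.009]
ee_rot: [0.282, -3.129, -0.0]
force: [-0.1, -0.1, -1.9]
width: 0.153
gripper_force: 25.0
clock: 14.45
position: [0.5106, 0.2554, 0.0904]
ee_rot: [0.282, -3.128, 0.001]
force: [-0.0, -0.6, -3.1]
width: 0.149
gripper_force: 25.0
```

```bash
python3 -c "
from h import *
delta([.541,-.0895,.085],-16)"
```

```text
tcp [0.5106 0.2554 0.0904] z [-1.e-03 -6.e-04 -1.e+00] x yaw -169.69 shift units [ 0.794 -8.621  0.139] turn units 6.577 F [-0.   -0.62 -3.09] w 0.149 t 14.45
```

```bash
python3 -m creep '[[0.03,-0.3,0,0,0],[0.06,-0.7,0,0,0],[0.09,-1,0,0,0],[0.09,-1,0,0,0],[0.09,-1,0,0,0],[0.09,-1,0,0,0],[0.09,-1,0,0,0],[0.09,-1,0,0,0],[0.07,-0.8,0,0,0],[0.06,-0.52,0.05,0,0],[0.03,-0.3,0.05,0,0],[0,0,0,0.5,0]]'
python3 -m creep '[[0,0,0,1,0],[0,0,0,1,0],[0,0,0,1,0],[0,0,0,1,0],[0,0,0,1,0],[0,0,0,0.8,0],[0,0,0,0.28,0],[0,0,0,0,0],[0,0,0,0,0]]'
python3 - <<'E'
from h import *
delta([.541,-.0895,.085],-16)
for n,box in(('top',(290,190,420,310)),('side',(260,120,390,290))):
    d=grab(n,'5'); x0,y0,x1,y1=box
    g=cv2.inRange(cv2.cvtColor(d['pixels'],cv2.COLOR_BGR2HSV),(50,110,50),(80,255,255)); k=np.zeros_like(g);k[y0:y1,x0:x1]=g[y0:y1,x0:x1]
    for c in cv2.findContours(cv2.morphologyEx(k,cv2.MORPH_CLOSE,np.ones((3,3))),cv2.RETR_EXTERNAL,cv2.CHAIN_APPROX_NONE)[0]:
        if cv2.contourArea(c)>8:print(n,cv2.minAreaRect(c))
a=cv2.imread('pics/side_5.png')[90:310,220:420];b=cv2.imread('pics/top_5.png')[120:340,270:470]
cv2.imwrite('pics/c5.png',cv2.resize(np.hstack([a,b]),None,fx=2,fy=2,interpolation=cv2.INTER_CUBIC))
E
```

```text
clock: 15.95
position: [0.5411, -0.0901, 0.0866]
ee_rot: [0.222, -3.133, 0.0]
force: [-0.7, -0.8, -2.8]
width: 0.154
gripper_force: 25.0
clock: 17.08
position: [0.5416, -0.0888, 0.087]
ee_rot: [-0.436, -3.111, -0.0]
force: [-0.2, -0.4, -2.0]
width: 0.15
gripper_force: 25.0
tcp [ 0.5416 -0.0888  0.087 ] z [-0.e+00  2.e-04 -1.e+00] x yaw 164.04 shift units [ 0.011 -0.021  0.05 ] turn units 0.009 F [-0.24 -0.36 -2.01] w 0.15 t 17.075
side ((329.0655517578125, 210.22129821777344), (6.273807525634766, 18.181238174438477), 39.80556869506836)
```

View pics/c5.png

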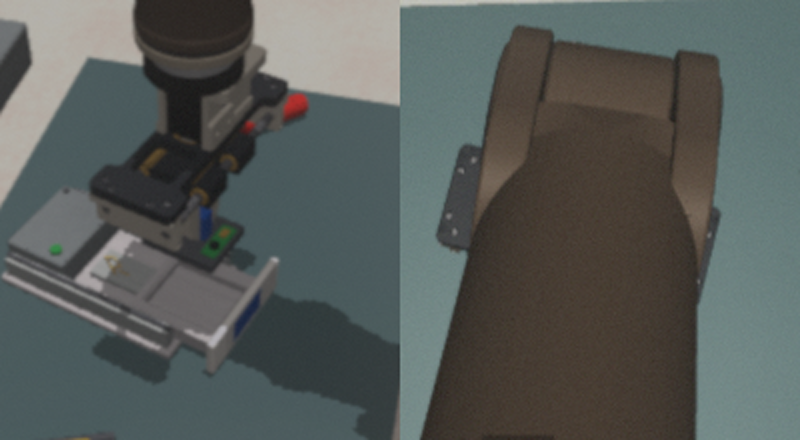

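```bash
python3 - <<'E'
from h import *
d=pickle.load(open('side.pkl','rb'));s=readout.observe();p=s['position'];zc=p[2]+.009
a=np.radians(-16);ux=np.array([np.cos(a),np.sin(a)]);uy=np.array([-ux[1],ux[0]])
w=onplane(d,[[329.07,210.22]],zc+.011)[0];e=p[:2]-ux*.0257
print('board side',w.round(4),'expected by TCP',e.round(4),'diff',((w[:2]-e)*1000).round(1),'along dock x,y',((w[:2]-e)@ux*1000).round(1),((w[:2]-e)@uy*1000).round(1))
for dz in(-.004,.004):
    print(dz,((onplane(d,[[329.07,210.22]],zc+.011+dz)[0,:2]-e)*1000).round(1))
# depth of board pixels
C=cloud(d);hsv=cv2.cvtColor(d['pixels'],cv2.COLOR_BGR2HSV);g=cv2.inRange(hsv,(50,110,50),(80,255,255));k=np.zeros_like(g);k[195:225,315:345]=g[195:225,315:345]
print('board depth',C[k>0].mean(0).round(4),np.median(C[k>0],0).round(4))
# tray top edges in side view: plate / front via depth in dock frame
for nm,lo,hi in(('rim',.021,.029),('floor',.012,.019)):
    q=C[(C[...,2]>lo)&(C[...,2]<hi)&(abs(C[...,0]-.54)<.07)&(abs(C[...,1]+.09)<.07)];print(nm,q.shape,np.median(q[:,2]))
E
```

```text
board side [ 0.5171 -0.0804  0.107 ] expected by TCP [ 0.5169 -0.0819] diff [0.2 1.5] along dock x,y -0.3 1.5
-0.004 [ 1.1 -2.3]
0.004 [-0.7  5.4]
board depth [ 0.5179 -0.0763  0.1058] [ 0.5182 -0.0743  0.1058]
rim (783, 3) 0.0237818802989771
floor (1165, 3) 0.014124656892849807
```

```bash
python3 -m creep '[[0.023,-0.02,0.2,0,0],[0,0,0.4,0,0],[0,0,0.4,0,0],[0,0,0.3,0,0],[0,0,0.2,0,0],[0,0,0.1,0,0],[0,0,0,0,0],[0,0,0,0,0]]'
python3 -c "
from h import *
delta([.5405,-.0893,.0065],-16)"
```

```text
clock: 18.18
position: [0.5409, -0.0897, 0.0234]
ee_rot: [0.437, 3.11, 0.0]
force: [-0.2, -0.3, -2.3]
width: 0.151
gripper_force: 25.0
tcp [ 0.5409 -0.0897  0.0234] z [ 8.e-04 -0.e+00 -1.e+00] x yaw 163.99 shift units [0.013 0.007 0.423] turn units -0.003 F [-0.22 -0.27 -2.27] w 0.151 t 18.175
```

```bash
python3 -m creep '[[0.01,0,0.1,0,0],[0,0,0.08,0,0],[0,0,0,0,0]]' | egrep 'position|force:'; for i in 1 2; do python3 -m creep '[[0,0,0.05,0,0],[0,0,0,0,0]]'| egrep 'position|force:'; done
```

```text
position: [0.5399, -0.0895, 0.0155]
force: [-0.0, 0.5, -2.0]
gripper_force: 25.0
position: [0.5401, -0.0896, 0.0137]
force: [0.2, 1.2, -1.7]
gripper_force: 25.0
position: [0.54, -0.0895, 0.0117]
force: [0.7, -0.2, -2.3]
gripper_force: 25.0
```

```bash
for i in 1 2; do python3 -m creep '[[0,0,0.05,0,0],[0,0,0,0,0]]'| egrep 'position|force:'; done;  python3 -m creep '[[0,0,0.025,0,0],[0,0,0,0,0]]'| egrep 'position|force:'
```

```text
position: [0.5401, -0.0895, 0.0097]
force: [0.2, 0.6, -2.1]
gripper_force: 25.0
position: [0.5401, -0.0895, 0.0077]
force: [0.3, 0.5, -2.2]
gripper_force: 25.0
position: [0.5401, -0.0896, 0.0068]
force: [-0.1, -0.3, -2.4]
gripper_force: 25.0
```

```bash
for i in 1 2; do python3 -m creep '[[0,0,0.02,0,0],[0,0,0,0,0]]'| egrep 'position|force:'; done
```

```text
position: [0.5403, -0.0896, 0.0061]
force: [-0.0, 0.0, -2.2]
gripper_force: 25.0
position: [0.5404, -0.0896, 0.006]
force: [-3.1, 1.0, 9.2]
gripper_force: 25.0
```

Contact came at 0.006, which matches the pocket floor. I'll unload slightly, release, and rise.

```bash
python3 -m creep '[[0,0,-0.02,0,0],[0,0,0,0,0.18],[0,0,0,0,0.22],[0,0,0,0,0.3],[0,0,0,0,0.32],[0,0,0,0,0.32]]'
python3 -m creep '[[0,0,-0.1,0,0.32],[0,0,-0.3,0,0.32],[0,0,-0.5,0,0.32],[0,0,-0.8,0,0.3],[0,0,-0.6,0,0.2],[0,0,-0.3,0,0],[0,0,0,0,0],[0,0,0,0,0]]'
python3 - <<'E'
from h import *
a=np.radians(-16);u=np.array([np.cos(a),np.sin(a)]);c=np.array([.5404,-.0896])
delta([*(c-u*(.055+.045)),.1],-16)
d=grab('side','6');C=cloud(d);hsv=cv2.cvtColor(d['pixels'],cv2.COLOR_BGR2HSV)
L=np.c_[(C[...,:2].reshape(-1,2)-c)@u,(C[...,:2].reshape(-1,2)-c)@[-u[1],u[0]],C[...,2].ravel()].reshape(480,640,3)
for n,lo,hi in(('green',(50,110,50),(80,255,255)),('blue',(105,120,40),(130,255,255))):
    k=cv2.inRange(hsv,lo,hi);m=(k>0)&(abs(L[...,0])<.05)&(abs(L[...,1])<.04)&(C[...,2]<.07)
    for c_ in cv2.findContours(m.astype(np.uint8),cv2.RETR_EXTERNAL,cv2.CHAIN_APPROX_NONE)[0]:
        if len(c_)>6:
            mm=np.zeros((480,640),np.uint8);cv2.drawContours(mm,[c_],-1,1,-1);print(n,mm.sum(),(np.median(L[mm>0],0)*1000).round(1),'z range',(np.percentile(L[mm>0][:,2],[5,95])*1000).round(1))
E
```

```text
clock: 21.05
position: [0.5402, -0.0896, 0.006]
ee_rot: [0.438, 3.111, 0.0]
force: [-0.1, 0.9, 0.4]
width: 0.317
gripper_force: 0.0
clock: 22.05
position: [0.5396, -0.0894, 0.1093]
ee_rot: [-0.437, -3.11, 0.0]
force: [0.5, -0.6, 0.2]
width: 0.009
gripper_force: 0.0
tcp [ 0.5396 -0.0894  0.1093] z [-1.2e-03  1.0e-04 -1.0e+00] x yaw 163.99 shift units [2.479e+00 2.000e-03 2.340e-01] turn units -0.003 F [ 0.48 -0.62  0.18] w 0.009 t 22.05
green 52 [-27.  11.  25.] z range [23.4 27.3]
green 40 [26.2 11.5 25. ] z range [23.1 27.3]
blue 219 [-2.6  6.4 45.8] z range [29.3 52.9]
```

The carrier is flat: both boards sit at z ≈ 25 mm (expected 25.5) and ±26.6 mm from the pocket centre. Next I'll back in front of the tray and go down.

```bash
python3 -m creep '[[0.4,0,0,0,0],[0.8,0,0,0,0],[0.8,0,0,0,0],[0.48,0,0,0,0],[0,0,0.4,0,0],[0,0,0.7,0,0],[0,0,0.7,0,0],[0,0,0.6,0,0],[0,0,0.3,0,0],[0,0,0.18,0,0],[0,0,0,0,0],[0,0,0,0,0]]' 10
python3 - <<'E'
from h import *
a=np.radians(-16);u=np.array([np.cos(a),np.sin(a)]);c=np.array([.5404,-.0896])
delta([*(c-u*(.055+.0105)),-.006],-16)
E
```

```text
clock: 23.6
position: [0.4453, -0.0622, -0.0046]
ee_rot: [0.437, 3.11, 0.0]
force: [-0.7, 0.4, -0.1]
width: 0.007
gripper_force: 0.0
tcp [ 0.4453 -0.0622 -0.0046] z [ 1.e-03  1.e-04 -1.e+00] x yaw 163.99 shift units [-0.836 -0.003  0.035] turn units -0.003 F [-0.65  0.38 -0.13] w 0.007 t 23.6
```

```bash
python3 -m creep '[[-0.2,0,0,0,0],[-0.3,0,0,0,0],[-0.2,0,0,0,0],[0,0,0,0,0]]'| egrep 'position|force:'; for i in 1 2 3; do python3 -m creep '[[-0.06,0,0,0,0],[-0.06,0,0,0,0],[0,0,0,0,0]]'| egrep 'position|force:'; done
```

```text
position: [0.4727, -0.0702, -0.0052]
force: [-0.4, 0.5, 1.4]
gripper_force: 0.0
position: [0.4764, -0.0712, -0.0052]
force: [0.2, 0.0, -0.0]
gripper_force: 0.0
position: [0.4804, -0.0724, -0.0054]
force: [-3.8, 1.3, 1.8]
gripper_force: 1.8
position: [0.4857, -0.0739, -0.0053]
force: [-2.3, 1.8, -1.8]
gripper_force: 1.6
```

```bash
python3 -m creep '[[-0.06,0,0,0,0],[-0.07,0,0,0,0],[-0.07,0,0,0,0],[-0.07,0,0,0,0],[-0.07,0,0,0,0],[-0.07,0,0,0,0],[-0.07,0,0,0,0],[-0.07,0,0,0,0],[-0.07,0,0,0,0],[-0.07,0,0,0,0],[0,0,0,0,0]]'| egrep 'position|force:|clock'; for i in 1 2 3; do python3 -m creep '[[-0.06,0,0,0,0],[0,0,0,0,0]]'| egrep 'position|force:'; done
```

```text
clock: 26.6
position: [0.5121, -0.0814, -0.0053]
force: [-5.7, 2.4, -1.1]
gripper_force: 2.6
position: [0.5142, -0.082, -0.0053]
force: [-6.3, 2.5, -1.4]
gripper_force: 2.7
position: [0.5165, -0.0827, -0.0053]
force: [-5.9, 3.3, -1.1]
gripper_force: 2.8
position: [0.5187, -0.0833, -0.0053]
force: [-4.7, 3.4, -0.4]
gripper_force: 2.9
```

```bash
for i in 1 2 3 4; do python3 -m creep '[[-0.03,0,0,0,0],[0,0,0,0,0]]'| egrep 'position|^force:'; done
```

```text
position: [0.5197, -0.0836, -0.0053]
force: [-5.9, 2.4, -0.4]
position: [0.5208, -0.0839, -0.0053]
force: [-5.0, 2.9, 0.1]
position: [0.5219, -0.0842, -0.0053]
force: [-6.0, 2.7, 0.5]
position: [0.5231, -0.0845, -0.0053]
force: [-6.2, 2.1, 0.2]
```

```bash
for i in 1 2 3; do python3 -m creep '[[-0.025,0,0,0,0],[0,0,0,0,0]]'| egrep 'position|^force:|clock'; done
```

```text
clock: 28.6
position: [0.5239, -0.0848, -0.0053]
force: [-6.1, 3.6, 0.2]
clock: 28.85
position: [0.5249, -0.0851, -0.0053]
force: [-6.0, 3.2, -0.1]
clock: 29.1
position: [0.5261, -0.0854, -0.0053]
force: [-6.2, 2.4, -0.5]
```

```bash
for i in 1 2 3; do python3 -m creep '[[-0.025,0,0,0,0],[0,0,0,0,0]]'| egrep 'position|^force:|clock'; done
```

```text
clock: 29.35
position: [0.5271, -0.0857, -0.0053]
force: [-6.4, 3.5, 0.1]
clock: 29.6
position: [0.5278, -0.0859, -0.0053]
force: [-6.8, 2.7, -0.2]
clock: 29.85
position: [0.5283, -0.086, -0.0054]
force: [-7.2, 3.0, 1.8]
```

```bash
for i in 1 2 3; do python3 -m creep '[[-0.025,0,0,0,0],[0,0,0,0,0]]'| egrep 'position|^force:|clock'; done
```

```text
clock: 30.1
position: [0.5287, -0.0861, -0.0053]
force: [-9.5, 3.9, 4.8]
clock: 30.35
position: [0.5291, -0.0862, -0.0054]
force: [-10.8, 4.7, 7.1]
clock: 30.6
position: [0.5294, -0.0864, -0.0054]
force: [-13.6, 4.9, 8.9]
```

```bash
python3 -m creep '[[-0.01,0,0,0,0],[0,0,0,0,0]]'| egrep 'position|^force:|clock'
python3 -m creep '[[0.05,0,0,0,0],[0.1,0,0,0,0],[0.1,0,0,0,0],[0.1,0,0,0,0],[0.2,0,0,0,0],[0.2,0,0,0,0],[0,0,0,0,0]]'
python3 -m creep '[[0.5,0,0,0,0],[0.7,0,0,0,0],[0.7,0,0,0,0],[0.3,0,-0.2,0,0],[0,0,-0.7,0,0],[0,0,-0.8,0,0],[0,0,-0.8,0,0],[0,0,0,0,0],[0,0,0,0,0]]'
python3 - <<'E'
from h import *
a=np.radians(-16);u=np.array([np.cos(a),np.sin(a)]);c=np.array([.5404,-.0896])
for n in ('side','top'):
    d=grab(n,'7');C=cloud(d);hsv=cv2.cvtColor(d['pixels'],cv2.COLOR_BGR2HSV)
    L=np.c_[(C[...,:2].reshape(-1,2)-c)@u,(C[...,:2].reshape(-1,2)-c)@[-u[1],u[0]],C[...,2].ravel()].reshape(480,640,3)
    for nm,lo,hi in(('green',(50,110,50),(80,255,255)),('blue',(105,120,40),(130,255,255))):
        k=cv2.inRange(hsv,lo,hi);m=(k>0)&(abs(L[...,0]-.03)<.09)&(abs(L[...,1])<.04)&(C[...,2]<.07)
        for c_ in cv2.findContours(m.astype(np.uint8),cv2.RETR_EXTERNAL,cv2.CHAIN_APPROX_NONE)[0]:
            if len(c_)>6:
                mm=np.zeros((480,640),np.uint8);cv2.drawContours(mm,[c_],-1,1,-1);print(n,nm,mm.sum(),(np.median(L[mm>0],0)*1000).round(1))
a=cv2.imread('pics/side_7.png')[100:480,130:450];b=cv2.imread('pics/top_7.png')[110:490,120:440]
a=a[:370];b=b[:370]
cv2.imwrite('pics/c7.png',cv2.resize(np.hstack([a,b]),(800,462)))
E
```

```text
clock: 30.85
position: [0.5295, -0.0864, -0.0054]
force: [-14.1, 5.3, 10.8]
clock: 31.72
position: [0.5034, -0.079, -0.005]
ee_rot: [0.438, 3.111, 0.0]
force: [-0.7, -0.1, -0.2]
width: 0.003
gripper_force: 0.0
clock: 32.85
position: [0.4197, -0.0549, 0.0949]
ee_rot: [0.438, 3.11, 0.0]
force: [0.6, 1.2, -1.0]
width: 0.006
gripper_force: 0.0
side green 72 [18.   4.7 24.8]
side green 52 [71.  11.1 25.1]
side blue 65 [-10.3  -0.2  25.2]
side blue 201 [42.1  6.3 47.3]
top green 178 [19.6 -1.4 27.3]
top green 164 [71.6 -0.9 27.5]
top blue 144 [43.7 -0.8 53.4]
```

View pics/c7.png

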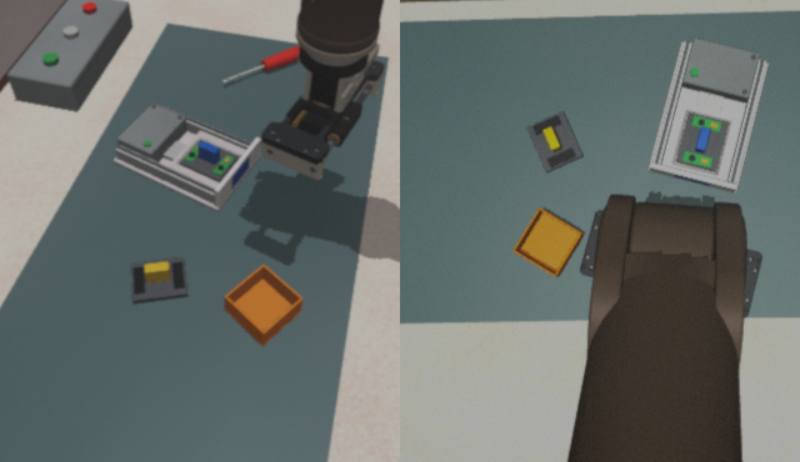

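The picture shows the tray held in (plate flush at about (235,180) in the side crop) with the carrier flat in its pocket. It moved in about 45 mm, and the bystanders are where they were. I'm handing in.

```bash
python3 -c "
from cell import sign_off
print(sign_off())"
```

```text
the job is handed in; nothing more can be done
None
```

The carrier is seated flat in the pocket and the tray stayed latched about 45 mm in after a press of about 15 N (18.5 N total at the wrist); before that, feeling for the carrier's plate, the fingers pressed it with up to about 100 N at the wrist (limit 120), because the finger ends proved to be about 23 mm higher than the reported TCP.

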